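# Shift a filter carriage to the lamp and latch it in its notch

### The arm

A 7-joint arm with a two-finger parallel gripper is mounted at the origin on a cart in front of the work surface, level with it; the furniture and walls round the work are solid. World frame = base frame: x ahead of the robot, y to its left, z up, the work surface at z = 0. Lengths are in m, angles in rad, forces in N, time in s.
With the tool pointing down it reaches from about 0.425 to 0.925 m from the base axis. Payload 6.8 kg.
Tool frame: the origin (TCP) lies between the finger pads; the fingertips stand 17 mm ahead of it and the grasp point (between the pads) lies 2 mm behind it; z points along the fingers, x is the direction in which the jaws open and shut, and the axes are right-handed (so a half turn about z gives the same grasp; the last joint's range is limited). The gripper opens to 85 mm and grips with 20 to 120 N. Pads are 22 mm wide; open, the fingers measure 114 mm over their backs; the gripper's body (76 mm by 85 mm) begins 54 mm behind the grasp point. The pads swing forward as they close: fully open they stand 13 mm farther back than shut.
Start: joints at [1.189, 0.477, 0.022, 1.555, -0.011, 1.109, -0.083], TCP at [0.183, -0.65, 0.248] pointing down, gripper open.
Joint ranges: [-2.96, 2.96], [-0.34, 2.1], [-1.41, 1.46], [0.24, 2.44], [-1.37, 4.51], [0.17, 1.92], [-2.96, 2.96]. Speed limits (rad/s): [2.39, 2.39, 3.14, 3.14, 3.14, 3.14, 3.14].

### API

Orientations are given as a unit quaternion [w, x, y, z].
In Python, from station import readout, read_camera, get_calibration, bot, models gives the robot as it stands.
- The arm moves only by the tool carry_out, never from a script. Its argument "deltas" is a list of rows, each a list of 2 entries, a list of its own where there are three numbers: the shift along the tool's x, y, z in cm, then the turn about the tool's z in degrees. A call has 1 to 10 rows; each row is the pose to reach, as a shift and turn from the pose measured when the call began, along the tool's axes at that moment; what a row does not reach only later rows make up. A row lasts 1/8 s, in which the tool goes at most 62.5 mm and 10.7 degrees, less where a joint would pass 70% of its speed; a pose out of reach is approached as far as the arm can. A call with a gripper value outside its range is refused whole. "hand" is the opening, from 0 (shut) to 1 (fully open), set as the call begins (left out, the last holds). The fingers move at their own pace and stop on an object; "newtons" is the grip in N (left out, the last holds). Time passes only in rows, so rows that repeat a pose let the fingers close. It gives the time, the measured TCP pose, the force and the opening at its end, in the units of the state.
- readout.get_obs(): the state, without advancing time (a new reading comes with each control period).
- read_camera(name): name is "side" or "top"; returns the picture (384x512x3 uint8, red, green, blue); there is no depth.
- get_calibration(name): a dict with "fov_y" (degrees; the focal length in pixels is half the picture's height over the tangent of half this angle, whatever the lens; pixels are square), "cx", "cy" (the principal point, pixels), "D" ([k1, k2, p1, p2, k3] as OpenCV has them; the pictures are not rectified), "world_from_camera" (4x4, takes a point from camera to world coordinates). Camera axes: x right, y down, z forward; pixel columns grow to the right and rows downward; lengths in m; the calibration is good to about 2 mm. A picture is of the moment at which its call begins. get_calibration takes no time and is no camera call.
- bot.hand_in(): hands the job in, once; it reports no verdict.
Trained networks look in the newest picture that a camera, given by its name, has taken for a name from the list of things; names that differ only in an ending like _2 or _b are one class to them, and where a whole thing is asked for, a point or a joint stands for the part that bears it (a point fixed in the world has none). Each returns a list of dicts, best first, with "score" (0 to 1); they miss things now and then, are a little off and sometimes report something else, mostly with a low value. They report only what shows in the picture. A call takes as long as a camera call.
- models.spot_in(query, camera): "centre" ([row, column] in pixels, amid what is visible of it).
The state is a dict: "t": time; "q": joint angles; "joint_vel": joint speeds; "joint_torque": joint torques, N m; "eef_pos": TCP position; "tool_rot": TCP orientation; "contact_force": force on the tool from outside, world axes, zero at the start; "torque": the same for the moment, N m; "gripper_width": opening from 0.0 (shut) to 1.0 (fully open).
Only numpy, scipy, OpenCV 4.12 (cv2) and the standard library are available. Lean on these libraries where they do the work, as an engineer would, in place of code of your own. Each camera call takes 0.05 s, during which the arm holds its last target. There are 200 camera calls.

### The job

The filter carriage on the notched rail has to go in front of the lamp, the tallest of the three instruments behind the rail, with a round snout. Hold the carriage's release bar up, slide the carriage along the rail until the filter cube stands squarely before the lamp's snout, then let go of the bar so that it drops fully into the notch there. Leave the other things on the desk where they are.

Things in the scene. Friction and masses are not known exactly. Their poses are not given: they have to be found in the camera images.
- rail: Rail fixed to the desk, 106 x 372 mm, with a steel toothed rack along the robot's side. Origin under its middle, at desk height; y runs along the rail (direction of travel), x away from the robot, z up. The rack has six notches and one long parking slot, where the carriage starts. Its teeth have upright walls and sloping ridge tops, so a pin let down slides into the nearest notch (1.5 mm play).
- carriage (a joint): Position of the carriage along the rail in m, growing along the rail's y. Notches at -0.128, -0.096, 0.032, 0.064, 0.096 and 0.128; parking slot from -0.065 to 0.001; end stops at -0.138 and 0.138. With the bar down it cannot leave its slot or notch. It slides with about 1 N of friction and stays where it is left.
- carriage_centre (a point): Centre of the black filter cube (41 x 38 x 34 mm) fixed on the carriage, 59 mm above the desk; its axes are those of the rail. The carriage deck is 76 x 64 mm, its top 42 mm above the desk.
- bar (a joint): Lift of the release bar in m, straight up: 0 = fully down in a notch, 0.032 = upper stop. The latch pin is clear of the teeth from 0.021 up. Weight and spring pull it down with 4.5 to 6 N; let go, it drops by itself.
- bar_grip (a point): Middle of the release bar's black round grip, 12 mm thick, 76 mm long, along the rail's y, on top of a steel bail on the robot's side of the carriage; 112 mm above the desk when down; axes as the rail's. Can be pinched across its 12 mm from above and the carriage dragged by it; free room all round, and a window 57 x 50 mm (wide x high) under it. 66 mm nearer the robot than the cube's centre.
- lamp_lens (a point): Centre of the front of the round snout (30 mm across) of the lamp, a finned grey box 44 x 52 x 92 mm fixed behind the rail; 59 mm above the desk; axes as the rail's, x pointing into the lamp. Exactly opposite one of the notches. The lamp swaps places with a low grey box with a square window (63 mm high) and a round mirror on a post (74 mm high).
- dish: Covered culture dish, 56 mm across, 15 mm high, loose; origin under its centre. Bystander.
- tip_box: Tip box with clear lid, 45 x 60 x 48 mm, loose; origin under its centre. Bystander.
- tape: Roll of tape lying flat, 100 mm across, 25 mm high, loose; origin under its centre. Bystander.
- canister: Black screw canister, 53 mm across, 80 mm high, loose; origin under its centre. Bystander.
- marker: Capped marker pen, 135 mm long, 16 mm thick, loose on the desk between rail and robot; origin under its centre. Bystander.

How it is judged:
On the way, in this order (a step that is already met when the one before it is completed fails the run):
1. the release bar is lifted clear of its notch (value of joint bar above 0.017 m), for 0.2 s.
2. the carriage is brought before the lamp with the bar held up (value of joint bar above 0.01 m and y of carriage_centre in the frame of lamp_lens between -0.016 and 0.016 m), for 0.1 s.
At the end, for the whole second after the job is handed in: The middle of the filter cube is within 6 mm of the lamp snout's axis along the rail, the release bar is down in the notch (lift under 3 mm) and the carriage is at rest (y of carriage_centre in the frame of lamp_lens between -0.006 and 0.006 m and value of joint bar below 0.003 m and velocity of joint carriage between -0.01 and 0.01 m/s); the robot touches nothing.
It fails at once if a bystander is shifted by more than 30 mm (dish) (distance of dish from where it was at the start of the episode above 0.03 m).
It fails at once if a bystander is shifted by more than 30 mm (tip_box) (distance of tip_box from where it was at the start of the episode above 0.03 m).
It fails at once if a bystander is shifted by more than 30 mm (tape) (distance of tape from where it was at the start of the episode above 0.03 m).
It fails at once if a bystander is shifted by more than 30 mm (canister) (distance of canister from where it was at the start of the episode above 0.03 m).
It fails at once if a bystander is shifted by more than 30 mm (marker) (distance of marker from where it was at the start of the episode above 0.03 m).
It also fails if it takes over 35 s, if anything falls off the work surface, if the arm or the gripper's body presses on something with over 40 N, if the wrist force passes 120 N, or if a joint passes its speed limit or range.

## Working session

There is one attempt and no reset: what is moved stays moved. The work goes in short steps, Python scripts to look and compute and a tool call to move; the robot and the scene stay as the last step left them, time stands still between calls to the robot, and variables do not carry over. Pictures are saved under pics/ and viewed, about 8 in all and at most 12, crops included, and the job is handed in when it is done.

Besides the shell and the picture viewer there is one more tool, called after "Request:" by a JSON object that holds its "method" and its "body", one argument or row to a line. carry_out: Moves the arm, as the interface text tells. Its arguments: {"type":"object","properties":{"deltas":{"type":"array"},"hand":{"type":"number"},"newtons":{"type":"number"}},"required":["deltas"]}

```bash
mkdir -p pics; ls; cat > h.py <<'E'
import numpy as np, cv2
from station import readout, read_camera, get_calibration, bot, models
def cal(n):
    c=get_calibration(n); f=192/np.tan(np.radians(c["fov_y"])/2)
    K=np.array([[f,0,c["cx"]],[0,f,c["cy"]],[0,0,1.]]); return K,np.array(c["D"],float),np.array(c["world_from_camera"])
def ray(n,rc):
    K,D,T=cal(n); u=cv2.undistortPoints(np.array([[[rc[1],rc[0]]]],float),K,D)[0,0]
    return T[:3,3],T[:3,:3]@np.array([u[0],u[1],1])
def at_z(n,rc,z):
    o,d=ray(n,rc); return o+d*(z-o[2])/d[2]
def proj(n,P):
    K,D,T=cal(n); W=np.linalg.inv(T); p,_=cv2.projectPoints(np.atleast_2d(np.array(P,float)),cv2.Rodrigues(W[:3,:3])[0],W[:3,3],K,D); return p[:,0,::-1]
E
python3 - <<'E'
from h import *
for n in("side","top"):
    im=read_camera(n); cv2.imwrite(f"pics/{n}0.png",im[:,:,::-1]); print(n,cal(n)[2].round(3).tolist(),cal(n)[0][0,0])
    for q in ["rail","carriage_centre","bar_grip","lamp_lens","marker","canister","dish","tip_box","tape"]:
        print(q,[(np.round(d["centre"]),round(d["score"],2)) for d in models.spot_in(q,n)[:3]])
o=readout.get_obs(); print(o["t"],o["eef_pos"],o["tool_rot"])
E
```

```text
pics
side [[-0.908, -0.289, 0.302, -0.03], [-0.418, 0.594, -0.688, 1.277], [0.019, -0.751, -0.66, 1.245], [0.0, 0.0, 0.0, 1.0]] 485.41414030049367
rail [(array([204., 256.]), 0.9)]
carriage_centre [(array([194., 258.]), 0.68)]
bar_grip [(array([214., 288.]), 0.71), (array([193., 264.]), 0.5)]
lamp_lens [(array([214., 216.]), 0.61)]
marker [(array([217., 285.]), 0.47), (array([195., 256.]), 0.19)]
canister [(array([154., 319.]), 0.71)]
dish [(array([268., 255.]), 0.65), (array([204., 255.]), 0.16)]
tip_box [(array([256., 206.]), 0.93)]
tape [(array([299., 229.]), 0.62)]
top [[-0.028, -0.995, 0.094, 0.361], [-1.0, 0.028, 0.001, 0.093], [-0.003, -0.094, -0.996, 1.21], [0.0, 0.0, 0.0, 1.0]] 399.2559686592876
rail [(array([179., 263.]), 0.88), (array([222., 172.]), 0.69)]
carriage_centre [(array([179., 266.]), 0.82)]
bar_grip [(array([192., 266.]), 0.55)]
lamp_lens [(array([154., 217.]), 0.69)]
marker [(array([224., 269.]), 0.64)]
canister [(array([215., 387.]), 0.68)]
dish [(array([220., 171.]), 0.79)]
tip_box [(array([166., 158.]), 0.72)]
tape [(array([211., 115.]), 0.82)]
1.0 [ 0.18250482 -0.64985874  0.24830259] [-1.26865698e-05  7.96977780e-01 -6.04008624e-01  5.58694007e-06]
```

```bash
python3 - <<'E'
from h import *
a=cv2.imread("pics/side0.png")[110:330,130:400]; cv2.imwrite("pics/sidec.png",cv2.resize(a,None,fx=2.7,fy=2.7,interpolation=2))
a=cv2.imread("pics/top0.png")[110:260,80:420]; cv2.imwrite("pics/topc.png",cv2.resize(a,None,fx=2.3,fy=2.3,interpolation=2))
E
```

```text
(no output)
```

View pics/sidec.png

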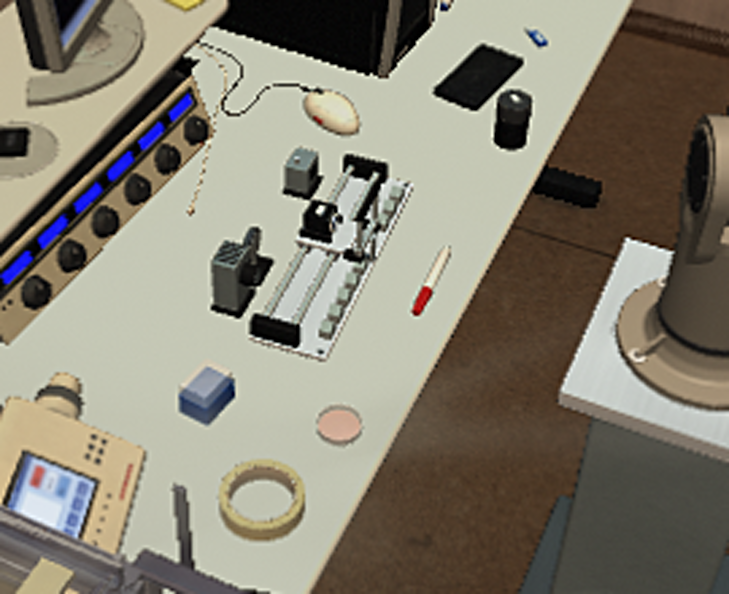

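View pics/topc.png

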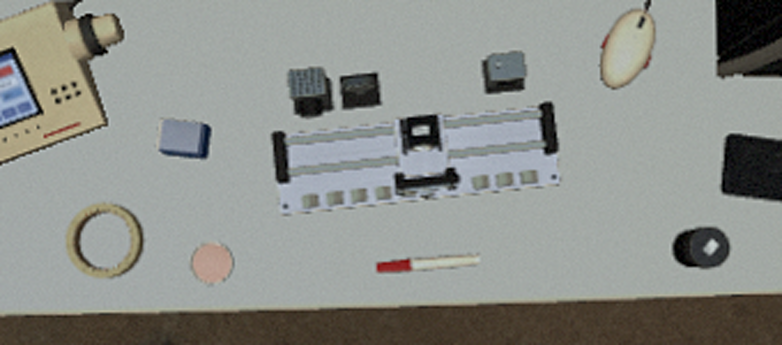

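The side crop shows the finned lamp at (232,275) and the carriage near the rail's middle. In the top crop the lamp is the left instrument, with its box at (308,85) and snout at (312,103). The bar grip runs from (396,182) to (458,176). The rail plate's near corners are at (283,214) and (559,184), and the marker lies in front at (428,263).

```bash
python3 - <<'E'
from h import *
P=lambda x,y,z:at_z("top",(110+y/2.3,80+x/2.3),z)
a,b=P(283,214,.005),P(559,184,.005); e=(a-b)[:2]; L=np.linalg.norm(e); ey=e/L; ex=np.array([ey[1],-ey[0]])
print("near edge len",L,"yaw",np.degrees(np.arctan2(-ey[0],ey[1])),ey,ex)
org=(a+b)[:2]/2+ex*.053
print("origin",org)
R=lambda p:((p[:2]-org)@ex,(p[:2]-org)@ey)
for n,p in dict(grip=P(427,181,.115),gl=P(396,183,.115),gr=P(458,177,.115),cube=P(420,132,.076),snout=P(312,103,.07),lamptop=P(308,83,.092),endL=P(280,157,.05),endR=P(548,128,.05),win=P(361,90,.063),box=P(506,70,.07),marker=P(428,263,.01)).items(): print(n,p.round(4),np.round(R(p),4))
for q in["lamp_lens"]:
  for z in(.059,.075): print(q,np.round(R(at_z("top",(154,217),z)),4), np.round(R(at_z("side",(214,216),z)),4))
# triangulated grip side view
s=np.array([[110+250/2.7,130+358/2.7]]); print(R(at_z("side",s[0],.112)))
for n in("top","side"):
  im=cv2.imread(f"pics/{n}0.png")
  W=lambda x,y,z:[*(org+ex*x+ey*y),z]
  pts=[W(-.053,.186,.003),W(-.053,-.186,.003),W(.053,.186,.003),W(.053,-.186,.003)]+[W(-.053,y,.003) for y in(-.128,-.096,.032,.064,.096,.128)]
  f=4; c=proj(n,pts); r0,c0=((130,195) if n=="top" else (160,215))
  cr=cv2.resize(im[r0:r0+(85 if n=="top" else 90),c0:c0+140],None,fx=5,fy=5,interpolation=2)
  for r,cc in c: cv2.circle(cr,(int((cc-c0+.5)*5),int((r-r0+.5)*5)),3,(0,0,255),1)
  cv2.imwrite(f"pics/{n}_ov.png",cr)
a=cv2.imread("pics/top_ov.png");b=cv2.imread("pics/side_ov.png")
v=np.vstack([a,b]);cv2.imwrite("pics/ov.png",cv2.resize(v,None,fx=.68,fy=.68))
E
```

```text
near edge len 0.3663600045255545 yaw 4.590387356276857 [-0.08003169  0.99679232] [0.99679232 0.08003169]
origin [0.50097943 0.06218187]
grip [0.4616 0.0537 0.115 ] [-0.0399 -0.0053]
gl [0.4603 0.0909 0.115 ] [-0.0383  0.0319]
gr [0.4654 0.0164 0.115 ] [-0.0392 -0.0428]
cube [0.5268 0.0591 0.076 ] [ 0.0255 -0.0052]
snout [0.5685 0.1937 0.07  ] [0.0778 0.1257]
lamptop [0.5898 0.1963 0.092 ] [0.0992 0.1265]
endL [0.5036 0.2376 0.05  ] [0.0167 0.1747]
endR [ 0.5313 -0.1057  0.05  ] [ 0.0168 -0.1697]
win [0.5846 0.1318 0.063 ] [0.089  0.0627]
box [ 0.6039 -0.0524  0.07  ] [ 0.0934 -0.1224]
marker [0.364  0.0519 0.01  ] [-0.1374  0.0008]
lamp_lens [0.0818 0.1223] [0.0892 0.1535]
lamp_lens [0.0787 0.1212] [0.0822 0.1683]
(np.float64(-0.060335781362175586), np.float64(0.09350642130989364))
```

View pics/ov.png

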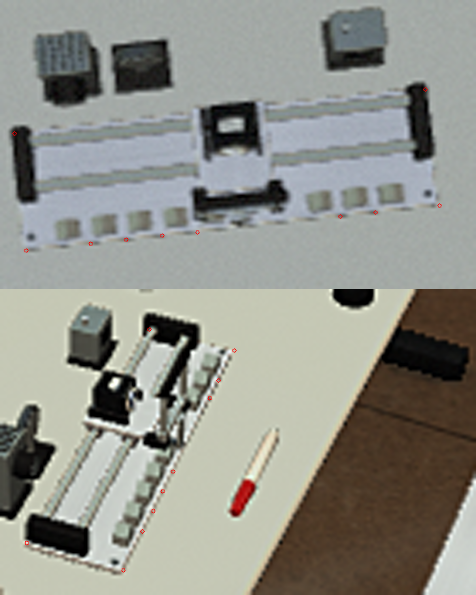

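The overlay fits the rail, so the lamp lies at about y_rail 0.126, which means notch 0.128. The carriage is now at about −0.005 with the grip at about (0.462, 0.054, 0.112) and yaw 4.6°. I'll approach in an arc.

Request:
{"method": "carry_out", "body": {
  "deltas": [
    [[-4, -5, 0], -6],
    [[-8, -10, 0], -12],
    [[-12, -15, 0], -18],
    [[-16, -20, 0], -24],
    [[-20, -25, 0], -30],
    [[-24, -30, 0], -36],
    [[-26.5, -35, 0], -42],
    [[-26.5, -35, 0], -45],
    [[-26.5, -35, 0], -45]
  ],
  "hand": 0.6,
  "newtons": 60
}}

```text
t: 2.12
eef_pos: [0.4482, -0.2997, 0.2484]
tool_rot: [0.0, 0.968, -0.253, 0.0]
contact_force: [-1.4, -1.1, 0.1]
gripper_width: 0.601
```

```bash
cat >> h.py <<'E'
from scipy.spatial.transform import Rotation as Ro
def go(P,yaw=4.6):
    o=readout.get_obs(); w,x,y,z=o["tool_rot"]; M=Ro.from_quat([x,y,z,w]).as_matrix()
    cur=np.degrees(np.arctan2(M[1,0],M[0,0])); print("t",o["t"],"pos",np.round(o["eef_pos"],4),"yaw",cur.round(2),"F",np.round(o["contact_force"],1),"w",o["gripper_width"])
    print("delta cm",(M.T@(np.array(P)-o["eef_pos"])*100).round(2),"turn",-(yaw-cur).round(2))
E
python3 -c "
from h import *
go([.4616,.0537,.2])
s=(183,265.6)
print(at_z('side',s,.112))"
```

```text
t 2.125 pos [ 0.4482 -0.2997  0.2484] yaw -29.27 F [-1.4 -1.1  0.1] w 0.6007749354761176
delta cm [-16.11 -31.48   4.83] turn -33.87
[0.46555917 0.05168107 0.112     ]
```

Request:
{"method": "carry_out", "body": {
  "deltas": [
    [[-2.5, -5, 0], -7],
    [[-5, -10, 0], -14],
    [[-8, -15.5, 1], -21],
    [[-10.5, -21, 2], -28],
    [[-13.5, -26.5, 3], -34],
    [[-16, -31.5, 4], -34],
    [[-16, -31.5, 4], -34],
    [[-16, -31.5, 4], -34]
  ]
}}

```text
t: 3.12
eef_pos: [0.4626, 0.0517, 0.2082]
tool_rot: [0.001, 0.999, 0.04, -0.0]
contact_force: [-0.1, -0.6, -0.1]
gripper_width: 0.598
```

```bash
python3 - <<'E'
from h import *
go([.463,.0537,.116])
a=read_camera("top")[150:240,195:335,::-1];b=read_camera("side")[130:220,215:355,::-1]
cv2.imwrite("pics/c1.png",np.vstack([cv2.resize(i,None,fx=3.3*1.4,fy=3.3,interpolation=2) if 0 else cv2.resize(i,None,fx=3.3,fy=3.3,interpolation=2) for i in(a,b)]))
E
```

```text
t 3.125 pos [0.4626 0.0517 0.2082] yaw 4.59 F [-0.1 -0.6 -0.1] w 0.598343790182313
delta cm [ 0.06 -0.2   9.22] turn -0.01
```

View pics/c1.png

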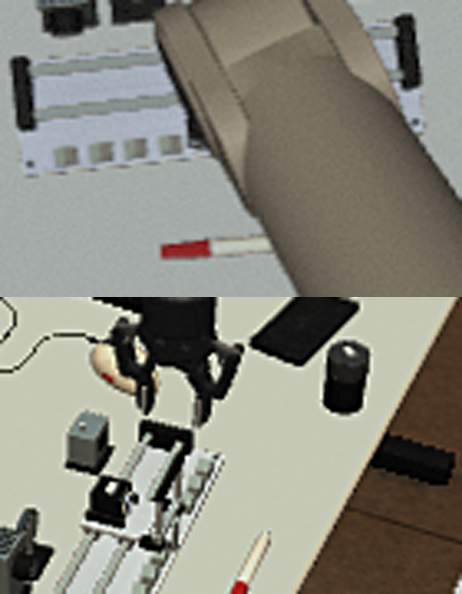

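The side view shows the open fingers at about (147,410) and (203,415), straddling the bar's line across the rail, and the arm clear of everything. Next I descend and pinch.

Request:
{"method": "carry_out", "body": {
  "deltas": [
    [[0, -0.2, 4], 0],
    [[0, -0.2, 7], 0],
    [[0, -0.2, 9.5], 0],
    [[0, -0.2, 9.5], 0],
    [[0, -0.2, 9.5], 0]
  ]
}}

```text
t: 3.85
eef_pos: [0.4633, 0.0522, 0.1142]
tool_rot: [0.001, 0.999, 0.038, 0.001]
contact_force: [-0.2, -0.1, -0.3]
gripper_width: 0.596
```

Request:
{"method": "carry_out", "body": {
  "deltas": [
    [[0, 0, 0], 0],
    [[0, 0, 0], 0],
    [[0, 0, 0], 0],
    [[0, 0, 0], 0],
    [[0, 0, 0], 0],
    [[0, 0, 0], 0]
  ],
  "hand": 0
}}

```text
t: 4.6
eef_pos: [0.4626, 0.052, 0.1151]
tool_rot: [0.001, 0.999, 0.038, -0.0]
contact_force: [-5.5, -1.3, 10.4]
gripper_width: 0.116
```

```bash
python3 - <<'E'
from h import *
go([.463,.0537,.116])
a=read_camera("side")[140:220,215:335,::-1]
cv2.imwrite("pics/c2.png",cv2.resize(a,None,fx=4,fy=4,interpolation=2))
E
```

```text
t 4.6 pos [0.4626 0.052  0.1151] yaw 4.39 F [-5.5 -1.3 10.4] w 0.11611801153009052
delta cm [ 0.05 -0.17 -0.1 ] turn -0.21
```

View pics/c2.png

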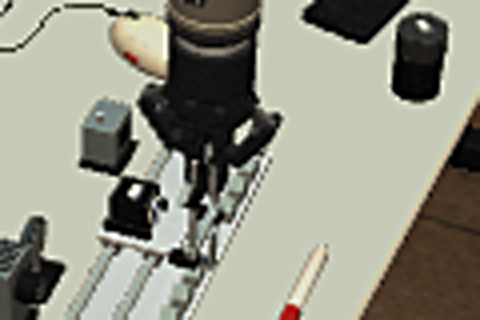

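Gripped at opening 0.116. Lifting now.

Request:
{"method": "carry_out", "body": {
  "deltas": [
    [[0, 0, -0.6], 0],
    [[0, 0, -1.2], 0],
    [[0, 0, -1.8], 0],
    [[0, 0, -2.4], 0],
    [[0, 0, -2.7], 0],
    [[0, 0, -2.7], 0],
    [[0, 0, -2.7], 0],
    [[0, 0, -2.7], 0]
  ]
}}

```text
t: 5.65
eef_pos: [0.4626, 0.052, 0.1419]
tool_rot: [0.001, 0.999, 0.038, -0.0]
contact_force: [0.7, -0.9, -6.1]
gripper_width: 0.115
```

```bash
python3 - <<'E'
from h import *
p=np.array([.4626,.052])+.1335*np.array([-.0800,.9968])
go([*p,.142])
a=read_camera("side")[140:220,215:335,::-1]
cv2.imwrite("pics/c3.png",cv2.resize(a,None,fx=5,fy=5,interpolation=2))
E
```

```text
t 5.65 pos [0.4626 0.052  0.1419] yaw 4.38 F [ 0.7 -0.9 -6.1] w 0.11485399197272968
delta cm [ -0.04 -13.35  -0.05] turn -0.22
```

View pics/c3.png

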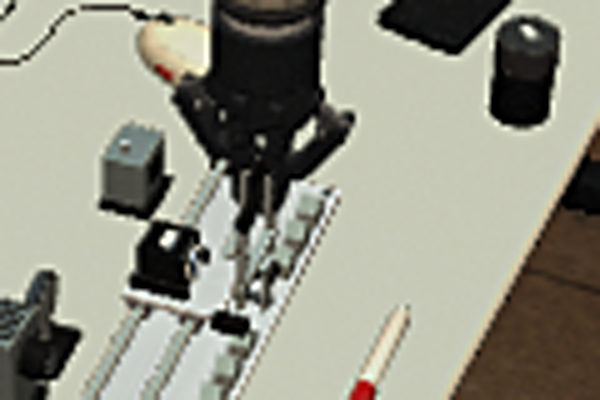

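The bar is held up: about 27 mm of lift, and the 6 N downward load matches its weight and spring. Sliding now.

Request:
{"method": "carry_out", "body": {
  "deltas": [
    [[0, -1, 0], 0],
    [[0, -3, 0], 0],
    [[0, -5, 0], 0],
    [[0, -7, 0], 0],
    [[0, -9, 0], 0],
    [[0, -11, 0], 0],
    [[0, -12.5, 0], 0],
    [[0, -13.3, 0], 0],
    [[0, -13.3, 0], 0],
    [[0, -13.3, 0], 0]
  ]
}}

```text
t: 6.95
eef_pos: [0.4519, 0.1841, 0.1413]
tool_rot: [0.002, 0.999, 0.038, -0.001]
contact_force: [-2.0, 0.9, -5.7]
gripper_width: 0.117
```

```bash
python3 - <<'E'
from h import *
p=np.array([.4626,.052])+.1335*np.array([-.0800,.9968])
go([*p,.142])
a=read_camera("side")[140:260,185:335,::-1]
b=read_camera("top")[130:215,190:340,::-1]
cv2.imwrite("pics/c4.png",np.vstack([cv2.resize(i,None,fx=2.9,fy=2.9,interpolation=2) for i in(a,b)]))
E
```

```text
t 6.95 pos [0.4519 0.1841 0.1413] yaw 4.37 F [-2.   0.9 -5.7] w 0.11672314980356599
delta cm [ 0.01 -0.1  -0.07] turn -0.23
```

View pics/c4.png

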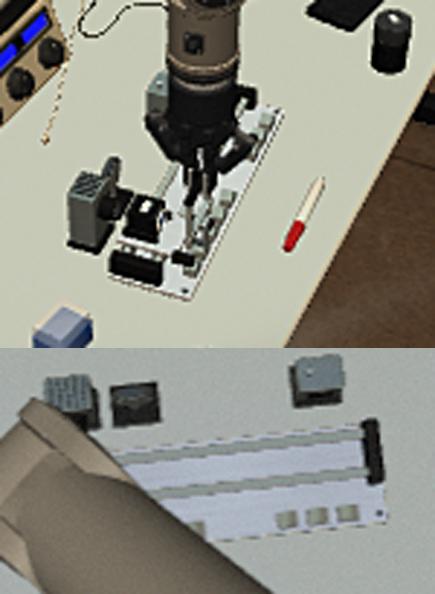

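```bash
python3 - <<'E'
from h import *
org=np.array([.50098,.06218]);ex=np.array([.9968,.08]);ey=np.array([-.08,.9968])
R=lambda p:np.round([(p[:2]-org)@ex,(p[:2]-org)@ey],4)
q=lambda x,y:(140+y/2.9,185+x/2.9)
print("cube top",R(at_z("side",q(148,206),.076)),"snout",R(at_z("side",q(121,206),.059)),"lamptop",R(at_z("side",q(92,182),.092)))
for s in("lamp_lens","carriage_centre"): print(s,models.spot_in(s,"side")[:2])
for y in(.096,.128):
  p=[*(org+ex*.027+ey*y),.076];r=proj("side",p)[0];print(y,"cube top at",(r[1]-185)*2.9,(r[0]-140)*2.9)
  p=[*(org+ex*.07+ey*y),.059];r=proj("side",p)[0];print(y,"snout at",(r[1]-185)*2.9,(r[0]-140)*2.9)
E
```

```text
cube top [0.023  0.1306] snout [0.0601 0.1261] lamptop [0.0946 0.1319]
lamp_lens [{'centre': [212.7, 214.5], 'score': 0.57}, {'centre': [218.8, 240.7], 'score': 0.3}]
carriage_centre [{'centre': [218.7, 242.8], 'score': 0.98}]
0.096 cube top at 155.51053914653025 186.697846258849
0.096 snout at 122.96053998991277 188.07783325012497
0.128 cube top at 145.69324122296433 203.75946337540793
0.128 snout at 112.84215315927666 204.93554682479524
```

The last view shows the cube at (147,215) directly before the snout at (118,205). Measured from the side camera, the cube, snout and lamp top all lie at 0.126–0.132 along the rail, so notch 0.128 is confirmed. I'll lower most of the way, then let go.

Request:
{"method": "carry_out", "body": {
  "deltas": [
    [[0, -0.1, 0], 0],
    [[0, -0.1, 0.6], 0],
    [[0, -0.1, 1.2], 0],
    [[0, -0.1, 1.2], 0]
  ]
}}

```text
t: 7.65
eef_pos: [0.4518, 0.1847, 0.1287]
tool_rot: [0.002, 0.999, 0.038, -0.001]
contact_force: [-1.5, -0.8, -4.7]
gripper_width: 0.117
```

Request:
{"method": "carry_out", "body": {
  "deltas": [
    [[0, 0, 0], 0],
    [[0, 0, 0], 0],
    [[0, 0, 0], 0],
    [[0, 0, 0], 0],
    [[0, 0, 0], 0],
    [[0, 0, 0], 0]
  ],
  "hand": 0.6
}}

```text
t: 8.4
eef_pos: [0.4519, 0.1847, 0.1288]
tool_rot: [0.002, 0.999, 0.038, -0.001]
contact_force: [-0.2, 0.2, 0.7]
gripper_width: 0.594
```

Request:
{"method": "carry_out", "body": {
  "deltas": [
    [[0, 0, -2], 0],
    [[0, 0, -5], 0],
    [[0, 0, -9], 0],
    [[0, 0, -13], 0],
    [[0, 10, -15], 0],
    [[0, 16, -15], 0],
    [[0, 22, -15], 0],
    [[0, 28, -15], 0],
    [[0, 32, -15], 0],
    [[0, 32, -15], 0]
  ]
}}

```text
t: 9.65
eef_pos: [0.4757, -0.139, 0.2795]
tool_rot: [0.002, 0.999, 0.034, -0.001]
contact_force: [0.9, 1.0, 0.3]
gripper_width: 0.603
```

```bash
python3 - <<'E'
from h import *
go([.45,.18,.2])
a=read_camera("side")[160:250,185:315,::-1]
b=read_camera("top")[130:215,190:320,::-1]
cv2.imwrite("pics/c5.png",np.vstack([cv2.resize(i,None,fx=3.4,fy=3.4,interpolation=2) for i in(a,b)]))
E
```

```text
t 9.65 pos [ 0.4757 -0.139   0.2795] yaw 3.89 F [0.9 1.  0.3] w 0.6025144150870086
delta cm [ -0.39 -32.03   7.81] turn -0.71
```

View pics/c5.png

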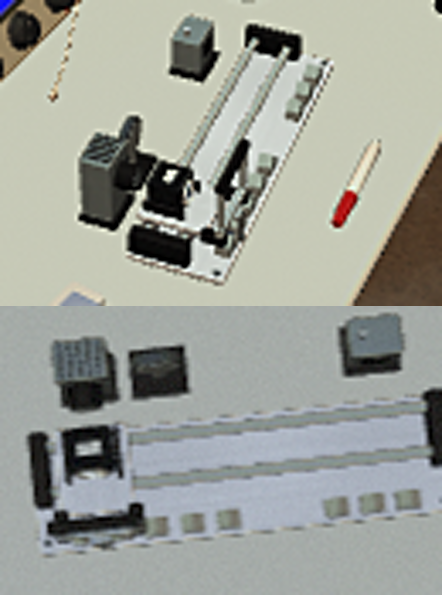

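```bash
python3 - <<'E'
from h import *
org=np.array([.50098,.06218]);ex=np.array([.9968,.08]);ey=np.array([-.08,.9968])
R=lambda p:np.round([(p[:2]-org)@ex,(p[:2]-org)@ey],4)
t=lambda x,y,z:R(at_z("top",(130+y/3.4,190+x/3.4),z)); s=lambda x,y,z:R(at_z("side",(160+y/3.4,185+x/3.4),z))
print("cube",t(91,450,.076),"snout",t(85,395,.07),"grip top",t(96,519,.115))
for h in(0,.005,.01,.02):
  p=[*(org+ex*-.039+ey*.127),.112+h];r=proj("side",p)[0];print(h,"grip would show at",((r[1]-185)*3.4).round(1),((r[0]-160)*3.4).round(1))
im=read_camera("side")[160:250,185:315]
c=cv2.resize(im[35:85,45:85,::-1],None,fx=10,fy=10,interpolation=2)
for h,col in((0,(0,0,255)),(.01,(0,255,0))):
  for y in(-.038,.038):
    r=proj("side",[*(org+ex*-.039+ey*(.127+y)),.112+h])[0]; cv2.circle(c,(int((r[1]-230+.5)*10),int((r[0]-195+.5)*10)),4,col,2)
cv2.imwrite("pics/c6.png",c)
E
```

```text
cube [-0.2287  0.153 ] snout [-0.1833  0.1538] grip top [-0.2805  0.1509]
0 grip would show at 232.5 160.9
0.005 grip would show at 232.5 157.2
0.01 grip would show at 232.6 153.6
0.02 grip would show at 232.8 146.2
```

View pics/c6.png

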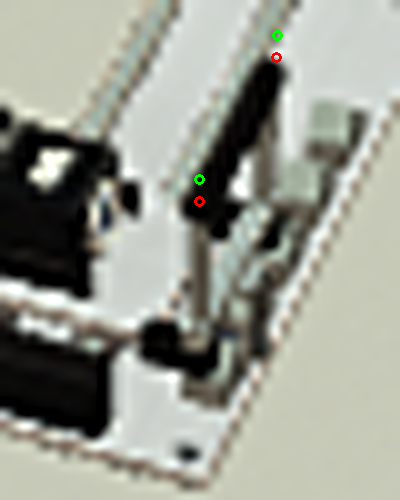

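The grip ends lie on or slightly below the red marks for bar fully down, so the bar is seated. In the top view the cube and snout agree along the rail to about 1 mm; the absolute numbers there are off because I forgot the stacked crop's row offset.

```bash
python3 - <<'E'
from h import *
org=np.array([.50098,.06218]);ex=np.array([.9968,.08]);ey=np.array([-.08,.9968])
t=lambda x,y,z:np.round([(at_z("top",(130+(y-306)/3.4,190+x/3.4),z)[:2]-org)@e for e in(ex,ey)],4)
print("cube",t(91,450,.076),"snout",t(85,395,.07),"grip",t(96,519,.115))
print(bot.hand_in())
E
```

```text
cube [0.0255 0.1271] snout [0.0739 0.128 ] grip [-0.0366  0.1258]
the job is handed in; nothing more can be done
None
```

I pinched the release bar, lifted it about 27 mm and slid the carriage about 133 mm to the notch at +0.128. I then lowered the bar partway, let it drop and moved the arm clear. The job was handed in shortly after t = 9.7 s, and hand-in reported no verdict.

- **Alignment:** in the last top picture the cube is at 0.1271 m and the lamp snout at 0.1280 m along the rail. That is about 1 mm apart, against a limit of 6 mm.
- **Bar:** its grip shows where a fully dropped bar should be, or a hair lower, so it is seated. This is a visual check good to a few millimetres, since the lift itself cannot be read.
- **Robot and surroundings:** the gripper is free, with contact force down to about 1 N of noise. I moved the arm over the desk without feeling any contact, and saw no bystander shifted. I did not re-measure their positions.
- **Disagreements:** the network's side-view spot for the lamp lens landed on the lamp's body, about 25–40 mm off along the rail, so I used my own pixel readings. One check script forgot a crop offset, and I corrected it before hand-in.

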